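# Walk the vial block round to the stop fence

## Robot

A 6-joint arm with a two-finger parallel gripper is mounted at the origin on the work surface. World frame = base frame: x ahead of the robot, y to its left, z up, the work surface at z = 0. Lengths are in mm, angles in rad, forces in N, time in s.
With the tool pointing down it reaches from about 350 to 875 mm from the base axis. Payload 4.2 kg.
Tool frame: the origin (TCP) lies between the finger pads; the fingertips stand 11 mm ahead of it and the grasp point (between the pads) lies 8 mm behind it; z points along the fingers, y is the direction in which the jaws open and shut (so a half turn about z gives the same grasp; the last joint's range is limited). The gripper opens to 85 mm and grips with 20 to 120 N. Pads are 22 mm wide; open, the fingers measure 114 mm over their backs; the gripper's body (76 mm by 85 mm) begins 54 mm behind the grasp point. The pads swing forward as they close: fully open they stand 13 mm farther back than shut.
Start: joints at [1.57, 0.385, 0.008, 0, -1.194, -0.259], TCP at [160.523, 604.013, 242.312] pointing down, gripper open.
Joint ranges: [-3.14, 3.14], [-1.21, 2.06], [-1.07, 1.41], [-3.16, 2.05], [-2.99, -0.16], [-3.1, 3.1]. Speed limits (rad/s): [2.79, 2.79, 3.14, 3.14, 3.14, 3.14].

## Interface

Orientations are given as a unit quaternion [x, y, z, w].
In Python, from bench import * gives the robot as it stands.
- The arm moves only by the tool servo_tool, never from a script. Its argument "rows" is a list of rows, each a list of 7 numbers: the opening, from 0 (shut) to 1 (fully open), then the shift along the tool's x, y, z in cm, then the turn, a rotation vector about the tool's x, y, z in degrees. A call has 1 to 12 rows; each row shifts and turns the commanded pose from where the row before left it, along the tool's axes as they then stand; what a row does not reach is not made up. A row lasts 1/10 s, in which the tool goes at most 50 mm and 8.59 degrees, less where a joint would pass 70% of its speed; a pose out of reach is approached as far as the arm can. A call is refused whole if a number of a shift passes 5 or a number of a turn 8.59, either way. A call with a gripper value outside its range is refused whole. The fingers move at their own pace and stop on an object; the grip force is fixed at half the most. Time passes only in rows, so rows that do not move let the fingers close. It gives the time, the measured TCP pose, the force and the opening at its end, in the units of the state.
- read_state(): the state, without advancing time (a new reading comes with each control period).
- get_image(name): name is "scene" or "top"; returns a dict with "image" (384x512x3 uint8, red, green, blue), "mtx" (3x3 intrinsics, pixels), "k1" (the pictures are not rectified: a ray, as slopes to the right and down, at radius r is drawn at 1 + k1 r^2 times it, then the intrinsics apply), "extrinsics" (4x4, takes a point from camera to world coordinates). Camera axes: x right, y up, looking along -z (the intrinsics and any distortion apply to the point x, -y, -z); pixel columns grow to the right and rows downward; lengths in mm; the calibration is good to about 2 mm. A picture is of the moment at which its call begins. There is no depth.
- job_done(): hands the job in, once; it reports no verdict.
The state is a dict: "clock": time; "joints": joint angles; "joint_vel": joint speeds; "joint_efforts": joint torques, N m; "position": TCP position; "ee_rot": TCP orientation; "contact_force": force on the tool from outside, world axes, zero at the start; "wrist_torque": the same for the moment, N m; "gripper_width": finger opening in mm.
Only numpy, scipy, OpenCV 4.12 (cv2) and the standard library are available. Lean on these libraries where they do the work, as an engineer would, in place of code of your own. Each camera call takes 0.05 s, during which the arm holds its last target. There are 200 camera calls.

## Task

Nudge the heavy aluminium vial block round on the bench, pushing now one corner and now another with the fingertips, until one of its long blue-striped sides faces the steel stop fence; do this turning while the block is still clear of the fence. Then slide it up until that long side lies flush against the fence, with neither end of the block sticking out past the fence's ends, and let go of it. Only push: never grip, lift or tip the block, don't touch the two vials standing in it, and leave everything else on the bench alone.

Things in the scene. Friction and masses are not known exactly. Their poses are not given: they have to be found in the camera images.
- block: Heavy loose aluminium vial block, 95 mm (x) by 130 mm (y) by 40 mm high, 0.7 to 1 kg; slides on the bench without tipping when pushed low. Origin at the centre of its underside, z up. The long sides (at x = +47.5 and -47.5 mm) carry a blue stripe; either may face the fence. At the start it is 40 to 90 degrees out of line, its centre 115 to 145 mm before the fence face. Dark wells on top.
- fence: Fixed steel stop fence, a straight bar 190 mm long (y), 26 mm high, with blue ends and a 44 mm deep foot behind. Origin at bench level, in the middle of the face the block goes against. x points away from the block and roughly away from the robot: the block's centre lies at x = -47.5 mm, y between -30 and +30 mm, when it is flush and within the ends.
- vial_a: Amber glass vial with a blue cap, 12 mm across, 32 mm tall, loose in a well of the block, its top 10 mm above the block's top (50 mm over the bench). Origin at the centre of its underside.
- vial_b: A second vial like vial_a, in another well of the block.
- vial_c: A like vial standing on the bench near the fence's right end, 170 to 200 mm from the fence's middle; leave alone. Origin at the centre of its underside.
- jar: Small amber jar with a white lid, 44 mm across, 50 mm tall, beyond the fence's left end; leave alone. Origin under its centre.
- scoop: Steel spoon with a wooden handle, 160 mm long, lying to the right of the block; leave alone. Origin under its middle.
- weight: Brass weight with a knob, 34 mm across, 47 mm tall, standing behind the fence; leave alone. Origin under its centre.
- reagent: Amber bottle, 60 mm across, 110 mm tall, far to the left; leave alone. Origin under its centre.
Not all that is in view belongs to the job. What is shaped like the fence but green is not meant. Of the things that look like the block, the smaller one is meant.

How it is judged (in metres and radians):
On the way:
1. the block is turned so that a long side faces the fence (within 13 degrees) while it still stands clear of it (its centre over 53.5 mm from the fence face) (angle between the x axis of block and the x axis of fence, either way round below 0.227 rad and x of block in the frame of fence below -0.0535 m), for 0.2 s.
At the end, for the whole second after the job is handed in: A long side of the block lies flush on the fence (parallel within 2.9 degrees, gap at most 5 mm), the block's centre within 30 mm of the fence's middle so that neither end overhangs, the block flat on the bench, at rest and released, both vials still in their wells (angle between the x axis of block and the x axis of fence, either way round below 0.05 rad and x of block in the frame of fence between -0.0525 and -0.044 m and y of block in the frame of fence between -0.03 and 0.03 m and height (world z) of block below 0.004 m and angle between block's own z axis and vertical below 0.05 rad and linear speed of block below 0.01 m/s and horizontal distance between each of vial_a, vial_b and block below 0.056 m and z of each of vial_a, vial_b in the frame of block below 0.024 m); the robot touches nothing.
It fails at once if the block was lifted or tipped (over 10 mm or 0.15 rad) (height (world z) of block above 0.01 m or angle between block's own z axis and vertical above 0.15 rad).
It fails at once if a vial in the block was touched by the fingers or lifted out (contact force between the fingers and vial_a above 1 N or z of any of vial_a, vial_b in the frame of block above 0.028 m or contact force between the fingers and vial_b above 1 N).
It fails at once if something else on the bench was moved by over 20 mm (distance of any of vial_c, jar, scoop, weight, reagent from where it was at the start of the episode above 0.02 m).
It fails at once if something else on the bench was knocked over or lifted (angle between any of vial_c, jar, weight, reagent's own z axis and vertical above 0.5 rad or height (world z) of any of vial_c, jar, weight, reagent above 0.015 m or height (world z) of scoop above 0.03 m).
It also fails if it takes over 58 s, if anything falls off the work surface, if the arm or the gripper's body presses on something with over 40 N, if the wrist force passes 120 N, or if a joint passes its speed limit or range.

## Working session

There is one attempt and no reset: what is moved stays moved. The work goes in short steps, Python scripts to look and compute and a tool call to move; the robot and the scene stay as the last step left them, time stands still between calls to the robot, and variables do not carry over. Pictures are saved under pics/ and viewed, about 8 in all and at most 12, crops included, and the job is handed in when it is done.

Besides the shell and the picture viewer there is one more tool, called as name(argument=value, ...) on one line, values as JSON. servo_tool: Moves the arm, as the interface text tells. Its arguments: {"type":"object","properties":{"rows":{"type":"array","items":{"type":"array","items":{"type":"number"}}}},"required":["rows"]}

```bash
ls; mkdir -p pics; cat > h.py <<'E'
from bench import *
import numpy as np, cv2
from scipy.spatial.transform import Rotation as R
def ray(g,uv):
    K=g['mtx'];k1=g['k1'];E=np.array(g['extrinsics'])
    d=np.array([(uv[0]-K[0][2])/K[0][0],(uv[1]-K[1][2])/K[1][1]])
    s=d.copy()
    for _ in range(20): s=d/(1+k1*(s@s))
    return E[:3,3],E[:3,:3]@np.array([s[0],-s[1],-1])
def world(g,uv,z):
    o,d=ray(g,uv); t=(z-o[2])/d[2]; return (o+t*d)[:2]
def pix(g,p):
    K=g['mtx'];E=np.array(g['extrinsics']);c=E[:3,:3].T@(np.array(p)-E[:3,3])
    s=np.array([c[0],-c[1]])/-c[2]; s=s*(1+g['k1']*(s@s))
    return np.array([K[0][0]*s[0]+K[0][2],K[1][1]*s[1]+K[1][2]])
E
python3 - <<'E'
from h import *
for n in('scene','top'):
    g=get_image(n); cv2.imwrite(f'pics/{n}0.png',cv2.resize(g['image'][:,:,::-1],(800,600),interpolation=cv2.INTER_CUBIC))
    print(n,g['mtx'],g['k1'],np.round(g['extrinsics'],3))
s=read_state();print(s)
E
```

```text
pics
scene [[346.43505529   0.         263.33725794]
 [  0.         346.43505529 193.72931969]
 [  0.           0.           1.        ]] 0.028262584252023496 [[ 1.900000e-01 -5.150000e-01  8.360000e-01  1.232865e+03]
 [ 9.820000e-01  1.080000e-01 -1.570000e-01 -3.926200e+01]
 [-9.000000e-03  8.510000e-01  5.260000e-01  4.878800e+02]
 [ 0.000000e+00  0.000000e+00  0.000000e+00  1.000000e+00]]
top [[390.09975411   0.         253.84622318]
 [  0.         390.09975411 196.75042839]
 [  0.           0.           1.        ]] -0.09110584958380046 [[ 1.110000e-01  9.710000e-01 -2.100000e-01  3.854220e+02]
 [-9.940000e-01  1.070000e-01 -2.900000e-02  6.937900e+01]
 [-6.000000e-03  2.120000e-01  9.770000e-01  1.021827e+03]
 [ 0.000000e+00  0.000000e+00  0.000000e+00  1.000000e+00]]
{'clock': 0.1, 'joints': array([ 1.56957827e+00,  3.85498820e-01,  6.78828584e-03, -4.37026287e-04,
       -1.19401090e+00, -2.58597231e-01]), 'joint_vel': array([-0.00050729, -0.00162936,  0.00180405,  0.0024517 , -0.00024649,
       -0.00029958]), 'joint_efforts': array([-8.46679177e-05, -3.93321025e+01,  1.88927847e+01,  4.19783100e+00,
       -2.60120098e-03,  1.87487913e-06]), 'position': array([160.41875786, 603.55395763, 241.3291833 ]), 'ee_rot': array([ 9.91562939e-01, -1.29622415e-01, -7.78991025e-05,  9.80658494e-04]), 'contact_force': array([-0.23418402,  0.35275382,  1.28037365]), 'wrist_torque': array([-0.03632577,  0.05036744, -0.0169904 ]), 'gripper_width': 85.15905153725039}
```

View pics/top0.png

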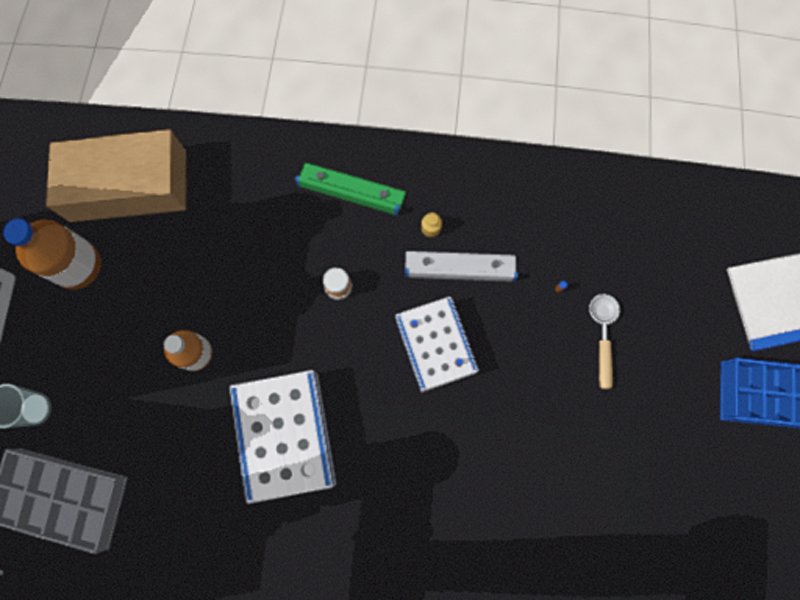

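View pics/scene0.png

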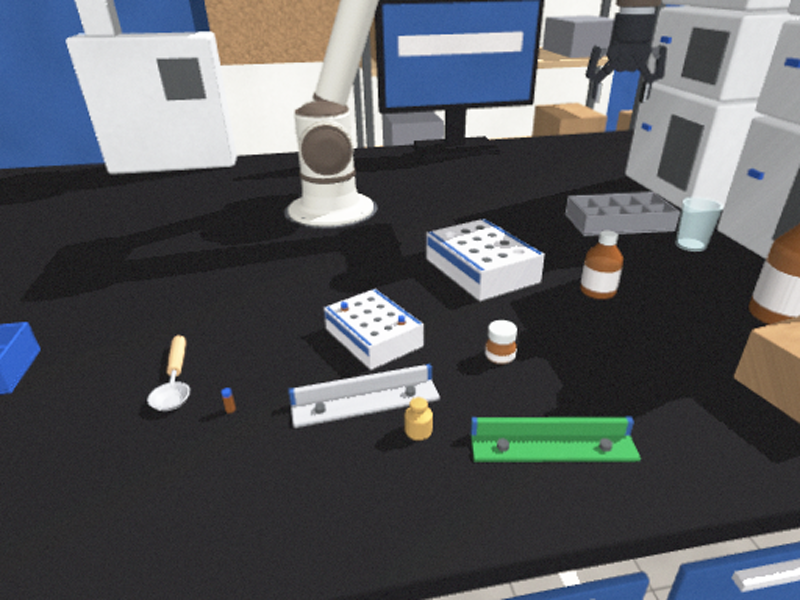

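The top view shows the small block at about (437,343), its long sides running up and down. The fence is at (460,265), vial_c at (561,286), the jar at (337,282), the scoop at (604,340) and the weight at (431,224). Next I'll zoom in to measure.

```bash
python3 - <<'E'
from h import *
g=get_image('top'); im=g['image'][:,:,::-1]
c=im[150:260,240:350]; cv2.imwrite('pics/c1.png',cv2.resize(c,(600,600),interpolation=cv2.INTER_CUBIC))
def w8(u,v,z): return np.round(world(g,(u*.64,v*.64),z),1)
for p in [(396,316),(451,297),(478,371),(422,390)]: print(p,w8(*p,40))
print('fence',w8(406,270,26),w8(516,275,26)); print('vc',w8(561,286,16),'jar',w8(337,280,40),'sc',w8(604,310,0),w8(606,388,5))
E
```

```text
(396, 316) [582.3  97.9]
(451, 297) [624.1  11. ]
(478, 371) [506.7 -43.8]
(422, 390) [466.5  43. ]
fence [666.   90.3] [677.8 -96.1]
vc [ 669.9 -176.2] jar [632.3 202.4] sc [ 640.  -257.3] [ 505.2 -264.8]
```

View pics/c1.png

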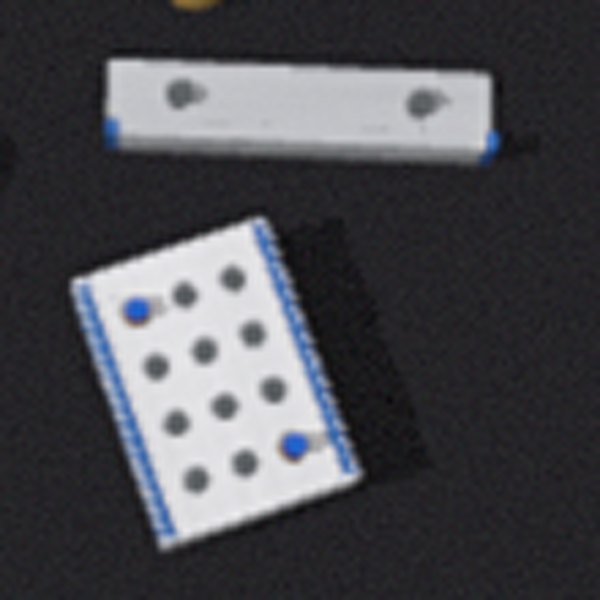

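```bash
cat >> h.py <<'E'
TH=np.radians(3.6); F0=np.array([672.,-3.])
def toF(p,th=None):
    c,s=np.cos(TH),np.sin(TH); d=np.array(p)[:2]-F0; return np.array([c*d[0]+s*d[1],-s*d[0]+c*d[1]])
def block(g,lim=(380,660)):
    """block pose in fence frame: x,y, heading error(deg) of long side wrt fence y"""
    im=g['image'].astype(int)
    m=((im.min(2)>120)|((im[:,:,2]>110)&(im[:,:,2]-im[:,:,0]>50))).astype(np.uint8)
    n,l,st,ce=cv2.connectedComponentsWithStats(m)
    out=[]
    for i in range(1,n):
        if st[i,4]<300: continue
        w=world(g,ce[i],40)
        f=toF(w)
        if not(-260<f[0]<-30 and -120<f[1]<130): continue
        cs=cv2.findContours((l==i).astype(np.uint8),cv2.RETR_EXTERNAL,cv2.CHAIN_APPROX_NONE)[0][0][:,0]
        P=np.array([toF(world(g,q,40)) for q in cs],np.float32)
        r=cv2.minAreaRect(P); bx=cv2.boxPoints(r)
        e=bx[1]-bx[0],bx[2]-bx[1]; L=max(e,key=np.linalg.norm)
        a=(np.degrees(np.arctan2(L[1],L[0]))-90+90)%180-90
        out.append((np.round(r[0],1),round(a,1),np.round(r[1],1),st[i,4]))
    return out
def tcp():
    s=read_state(); x=R.from_quat(s['ee_rot']).as_matrix()[:,0]
    return dict(t=s['clock'],F=np.round(toF(s['position']),1),z=round(s['position'][2],1),yawF=round(np.degrees(np.arctan2(x[1],x[0])-TH),1),f=np.round(s['contact_force'],1),w=round(s['gripper_width'],1))
E
python3 - <<'E'
from h import *
g=get_image('top')
k=110/600
for p,z in [((107,140),26),((490,152),26),((109,149),0),((487,163),0)]:
    w=world(g,(239.5+p[0]*k,149.5+p[1]*k),z); print(p,np.round(w,1),np.round(toF(w),1))
print(block(g)); print(tcp())
for u,v,z in [(561,286,16),(337,280,40),(604,310,0),(606,388,5)]: print(np.round(toF(world(g,(u*.64,v*.64),z)),0))
E
```

```text
(107, 140) [659.3  91.5] [-6.7 95.1]
(490, 152) [673.8 -94. ] [ -3.9 -90.9]
(109, 149) [662.   90.5] [-4.1 94. ]
(487, 163) [675.5 -97.2] [ -2.4 -94.2]
[(array([-124.1,   40.3]), np.float32(-68.4), array([133.2,  97.3]), np.int32(1869))]
{'t': 0.2, 'F': array([-472.4,  637.6]), 'z': np.float64(241.6), 'yawF': np.float64(-18.5), 'f': array([-1. , -0.3, -1.2]), 'w': 85.7}
[ -13. -173.]
[-27. 208.]
[ -48. -252.]
[-183. -251.]
```

servo_tool(rows=[[0, 0, 0, 0, 0, 0, -6.2], [0, 0, 0, 0, 0, 0, -6.2], [0, 0, 0, 0, 0, 0, -6.1]])

```text
clock: 0.5
position: [160.5, 603.9, 242.0]
ee_rot: [0.999, 0.034, -0.0, 0.0]
contact_force: [-0.6, -0.3, 0.2]
gripper_width: 44.0
```

The fence frame comes out at about 4.2° yaw, and the block has to turn about 69° counter-clockwise. I'll push the far right end leftwards first, since that keeps it clear of the fence. After that I'll push the near left end.

```bash
sed -i 's/^TH=.*/TH=np.radians(4.2); F0=np.array([667.7,-2.3])/' h.py; python3 -c "
from h import *
print(block(get_image('top')),tcp())"
```

```text
[(array([-119.4,   40.6]), np.float32(-69.0), array([133.2,  97.3]), np.int32(1869))] {'t': 0.55, 'F': array([-461.4,  641.7]), 'z': np.float64(242.0), 'yawF': np.float64(-0.2), 'f': array([ 0.1, -0. ,  0.4]), 'w': 36.2}
```

servo_tool(rows=[[0, 2.1, 3.28, 0, 0, 0, 0], [0, 2.1, 3.28, 0, 0, 0, 0], [0, 2.1, 3.28, 0, 0, 0, 0], [0, 2.1, 3.28, 0, 0, 0, 0], [0, 2.1, 3.28, 0, 0, 0, 0], [0, 2.1, 3.28, 0, 0, 0, 0], [0, 2.1, 3.28, 0, 0, 0, 0], [0, 2.1, 3.28, 0, 0, 0, 0], [0, 2.1, 3.28, 0, 0, 0, 0], [0, 2.1, 3.28, 0, 0, 0, 0]])

```text
clock: 1.55
position: [391.4, 288.5, 242.4]
ee_rot: [1.0, 0.031, 0.0, -0.0]
contact_force: [1.7, -0.3, -0.6]
gripper_width: -0.1
```

servo_tool(rows=[[0, 2.1, 3.28, 0, 0, 0, 0], [0, 2.1, 3.28, 0, 0, 0, 0], [0, 2.1, 3.28, 0, 0, 0, 0], [0, 2.1, 3.28, 0, 0, 0, 0], [0, 2.1, 3.28, 0, 0, 0, 0], [0, 2.1, 3.28, 0, 0, 0, 0], [0, 2.1, 3.28, 0, 0, 0, 0], [0, 2.1, 3.28, 0, 0, 0, 0], [0, 2.1, 3.28, 0, 0, 0, 0], [0, 2.1, 3.28, 0, 0, 0, 0], [0, 0, 0, 0, 0, 0, 0]])

```text
clock: 2.65
position: [622.7, -27.6, 241.1]
ee_rot: [1.0, 0.028, -0.0, 0.0]
contact_force: [-0.5, 0.7, -1.5]
gripper_width: 0.3
```

```bash
python3 -c "
from h import *
print(tcp())"
```

```text
{'t': 2.65, 'F': array([-46.7, -21.9]), 'z': np.float64(241.1), 'yawF': np.float64(-1.0), 'f': array([-0.5,  0.7, -1.5]), 'w': 0.3}
```

servo_tool(rows=[[0, 0.2, 0, 4, 0, 0, -1], [0, 0, 0, 4, 0, 0, 0], [0, 0, 0, 4, 0, 0, 0], [0, 0, 0, 4, 0, 0, 0], [0, 0, 0, 3, 0, 0, 0], [0, 0, 0, 2, 0, 0, 0], [0, 0, 0, 0.9, 0, 0, 0], [0, 0, 0, 0, 0, 0, 0]])

```text
clock: 3.45
position: [622.2, -23.9, 22.2]
ee_rot: [0.999, 0.04, -0.001, 0.0]
contact_force: [0.5, 0.6, 0.2]
gripper_width: 0.2
```

```bash
python3 - <<'E'
from h import *
print(tcp())
a=get_image('top')['image'][130:280,210:410,::-1]; b=get_image('scene')['image'][160:310,150:350,::-1]
print(block(get_image('top')))
cv2.imwrite('pics/d.png',np.vstack([cv2.resize(x,(400,300),interpolation=cv2.INTER_CUBIC) for x in(a,b)]))
E
```

```text
{'t': 3.45, 'F': array([-47. , -18.2]), 'z': np.float64(22.2), 'yawF': np.float64(0.4), 'f': array([0.5, 0.6, 0.2]), 'w': 0.2}
[(array([-116. ,   31.6]), np.float32(-68.8), array([133.2,  77.9]), np.int32(1424))]
```

View pics/d.png

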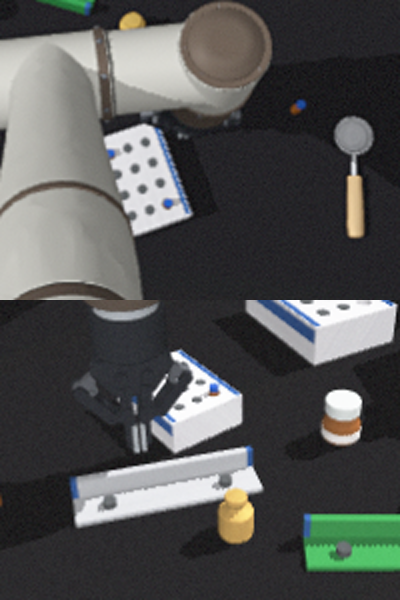

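The top crop shows the shut fingers to the right of the block's far end, and the scene crop shows them between the block and the fence at about (140,445). The knuckles sit well above vial height. Now I'll push left.

servo_tool(rows=[[0, 0, -0.7, 0, 0, 0, 0], [0, 0, -0.7, 0, 0, 0, 0], [0, -0.1, -0.6, 0, 0, 0, 0], [0, -0.1, -0.6, 0, 0, 0, 0], [0, -0.1, -0.6, 0, 0, 0, 0], [0, -0.15, -0.6, 0, 0, 0, 0], [0, -0.15, -0.6, 0, 0, 0, 0], [0, -0.15, -0.6, 0, 0, 0, 0], [0, -0.2, -0.6, 0, 0, 0, 0], [0, -0.2, -0.6, 0, 0, 0, 0], [0, -0.2, -0.6, 0, 0, 0, 0], [0, 0, 0, 0, 0, 0, 0]])

```text
clock: 4.8
position: [603.1, 43.5, 22.9]
ee_rot: [0.999, 0.041, -0.001, -0.0]
contact_force: [1.0, 0.1, 1.1]
gripper_width: 0.0
```

```bash
python3 - <<'E'
from h import *
print(tcp());g=get_image('top');print(block(g))
E
```

```text
{'t': 4.8, 'F': array([-61.1,  50.4]), 'z': np.float64(22.9), 'yawF': np.float64(0.5), 'f': array([1. , 0.1, 1.1]), 'w': 0.0}
[(array([-138.1,   58.5]), np.float32(-43.0), array([132.8,  97.5]), np.int32(1849))]
```

servo_tool(rows=[[0, 0.3, 1, 0, 0, 0, 0], [0, 0, 0, -4, 0, 0, 0], [0, 0, 0, -4, 0, 0, 0], [0, 0, 0, -2, 0, 0, 0], [0, -3.5, -0.82, 0, 0, 0, 0], [0, -3.5, -0.82, 0, 0, 0, 0], [0, -3.5, -0.82, 0, 0, 0, 0], [0, -3.5, -0.82, 0, 0, 0, 0], [0, -3.6, -0.82, 0, 0, 0, 0], [0, 0, 0, 0, 0, 0, 0]])

```text
clock: 5.85
position: [423.2, 57.7, 122.2]
ee_rot: [0.999, 0.04, -0.004, 0.001]
contact_force: [-0.3, -0.5, -0.1]
gripper_width: -0.3
```

```bash
python3 - <<'E'
from h import *
print(tcp());print(block(get_image('top')))
E
```

```text
{'t': 5.85, 'F': array([-239.4,   77.7]), 'z': np.float64(122.2), 'yawF': np.float64(0.4), 'f': array([-0.3, -0.5, -0.1]), 'w': -0.3}
[(array([-137.9,   58.6]), np.float32(-42.4), array([131.7,  97.1]), np.int32(1163))]
```

servo_tool(rows=[[0, 0, 0, 4, 0, 0, 0], [0, 0, 0, 4, 0, 0, 0], [0, 0, 0, 2, 0, 0, 0], [0, 1.0, 0.5, 0, 0, 0, 0], [0, 1.0, 0.6, 0, 0, 0, 0], [0, 0.42, 0.56, 0, 0, 0, 0], [0, 0.42, 0.56, 0, 0, 0, 0], [0, 0.42, 0.56, 0, 0, 0, 0], [0, 0.45, 0.54, 0, 0, 0, 0], [0, 0.48, 0.51, 0, 0, 0, 0], [0, 0.48, 0.51, 0, 0, 0, 0], [0, 0, 0, 0, 0, 0, 0]])

```text
clock: 7.1
position: [480.2, 19.6, 23.5]
ee_rot: [0.999, 0.04, 0.001, -0.0]
contact_force: [-1.0, 1.0, -0.3]
gripper_width: 0.0
```

```bash
python3 - <<'E'
from h import *
print(tcp());g=get_image('top');print(block(g));g=get_image('scene');print(block(g))
E
```

```text
{'t': 7.1, 'F': array([-185.4,   35.6]), 'z': np.float64(23.5), 'yawF': np.float64(0.4), 'f': array([-1. ,  1. , -0.3]), 'w': 0.0}
[(array([-139.3,   83.9]), np.float32(-73.7), array([175.7, 171.3]), np.int32(2333))]
[(array([-104.5,   45.6]), np.float32(69.2), array([136.3, 171.4]), np.int32(2045))]
```

```bash
python3 - <<'E'
from h import *
a=get_image('top')['image'][130:280,210:410,::-1]; b=get_image('scene')['image'][160:310,150:350,::-1]
cv2.imwrite('pics/e.png',np.hstack([cv2.resize(x,(400,300),interpolation=cv2.INTER_CUBIC) for x in(a,b)]))
E
```

```text
(no output)
```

View pics/e.png

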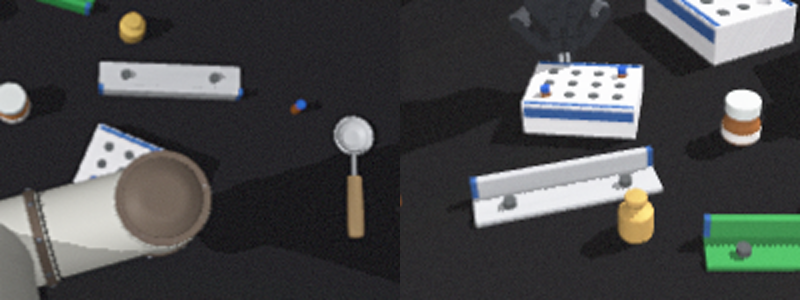

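The scene crop shows the block clear of the fence and nearly parallel to it. Its top front corners are near (525,103) and (642,109), and the fingers are behind it.

```bash
python3 - <<'E'
from h import *
g=get_image('scene')
def w(x,y,z): return np.round(toF(world(g,(150+(x-400)/2-.25,160+y/2-.25),z)),1)
P=[w(525,103,40),w(642,109,40),w(644,66,40),w(538,62,40)]
print(P,np.mean(P,0),w(522,133,0),w(637,137,0))
print(w(473,180,26),w(651,149,26))
E
```

```text
[array([-98.5, -24.3]), array([-50.5, 100.5]), array([-138.3,  128.6]), array([-184.1,    4.1])] [-117.85    52.225] [-97.  -31.4] [-52.9  95.3]
[  2.6 -92.1] [ 4.  94.6]
```

servo_tool(rows=[[0, 0.56, 0.33, 0, 0, 0, 0], [0, 0.56, 0.33, 0, 0, 0, 0], [0, 0.58, 0.3, 0, 0, 0, 0], [0, 0.6, 0.25, 0, 0, 0, 0], [0, 0.6, 0.25, 0, 0, 0, 0], [0, 0.6, 0.2, 0, 0, 0, 0], [0, 0, 0, 0, 0, 0, 0], [0, -1.5, 0, 0, 0, 0, 0], [0, 0, 0, -5, 0, 0, 0], [0, 0, 0, -5, 0, 0, 0], [0, -2, -5, 0, 0, 0, 0], [0, 0, -5, 0, 0, 0, 0]])

```text
clock: 8.55
position: [475.2, 100.6, 125.8]
ee_rot: [0.999, 0.038, 0.004, -0.002]
contact_force: [1.3, -0.3, -0.3]
gripper_width: 0.1
```

servo_tool(rows=[[0, 0, -5, 0, 0, 0, 0], [0, 0, -5, 0, 0, 0, 0], [0, 0, 0, 0, 0, 0, 0]])

```text
clock: 8.85
position: [468.3, 206.2, 124.6]
ee_rot: [0.999, 0.044, 0.004, -0.002]
contact_force: [0.1, -0.2, -0.1]
gripper_width: 0.4
```

```bash
python3 - <<'E'
from h import *
print(tcp());g=get_image('top');print(block(g))
a=g['image'][130:280,210:410,::-1]; b=get_image('scene')['image'][160:310,150:350,::-1]
cv2.imwrite('pics/f.png',np.hstack([cv2.resize(x,(400,300),interpolation=cv2.INTER_CUBIC) for x in(a,b)]))
E
```

```text
{'t': 8.85, 'F': array([-183.6,  222.6]), 'z': np.float64(124.6), 'yawF': np.float64(0.9), 'f': array([ 0.1, -0.2, -0.1]), 'w': 0.4}
[(array([-90.5,  48.4]), np.float32(-2.9), array([132.5,  99.5]), np.int32(1713))]
```

View pics/f.png

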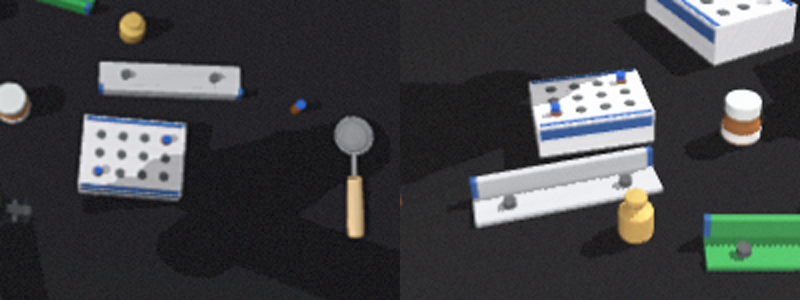

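The top crop shows the block parallel to within 3° and clear of the fence, but about 48 mm too far left. I'll slide it right by pushing on its left end.

servo_tool(rows=[[0, 3, 2.75, 0, 0, 0, 0.9], [0, 3, 2.75, 0, 0, 0, 0], [0, 3, 2.75, 0, 0, 0, 0], [0, 0, 0, 4, 0, 0, 0], [0, 0, 0, 4, 0, 0, 0], [0, 0, 0, 2.2, 0, 0, 0], [0, 0, 0, 0, 0, 0, 0]])

```text
clock: 9.65
position: [560.0, 121.0, 18.0]
ee_rot: [1.0, 0.031, -0.003, 0.001]
contact_force: [-0.3, 0.0, 0.0]
gripper_width: 0.1
```

```bash
python3 - <<'E'
from h import *
print(tcp());g=get_image('top');print(block(g))
E
```

```text
{'t': 9.65, 'F': array([-98.4, 130.8]), 'z': np.float64(18.0), 'yawF': np.float64(-0.6), 'f': array([-0.3,  0. ,  0. ]), 'w': 0.1}
[(array([-90.9,  48.9]), np.float32(-3.1), array([131.3,  99.1]), np.int32(1311))]
```

servo_tool(rows=[[0, 0.4, 0, -0.3, 0, 0, 0], [0, 0, 0.58, 0, 0, 0, 0], [0, 0, 0.58, 0, 0, 0, 0], [0, 0, 0.58, 0, 0, 0, 0], [0, 0, 0.58, 0, 0, 0, 0], [0, 0, 0.58, 0, 0, 0, 0], [0, 0, 0.58, 0, 0, 0, 0], [0, 0, 0.58, 0, 0, 0, 0], [0, 0, 0.5, 0, 0, 0, 0], [0, 0, 0, 0, 0, 0, 0]])

```text
clock: 10.7
position: [570.0, 78.4, 25.9]
ee_rot: [0.999, 0.032, 0.002, -0.001]
contact_force: [0.7, 1.6, 1.1]
gripper_width: -0.2
```

```bash
python3 - <<'E'
from h import *
print(tcp());g=get_image('top');print(block(g))
E
```

```text
{'t': 10.7, 'F': array([-91.5,  87.7]), 'z': np.float64(25.9), 'yawF': np.float64(-0.5), 'f': array([0.7, 1.6, 1.1]), 'w': -0.2}
[(array([-88.9,  10.1]), np.float32(2.0), array([ 99. , 132.3]), np.int32(1290))]
```

servo_tool(rows=[[0, 0, -1.5, 0, 0, 0, 0], [0, 0, 0, -5, 0, 0, 0], [0, 0, 0, -5, 0, 0, 0], [1, -2.8, 3.1, 0, 0, 0, -0.5], [1, -2.8, 3.1, 0, 0, 0, 0], [1, -2.8, 3.1, 0, 0, 0, 0], [1, 0, 0, 0, 0, 0, 0], [1, 0, 0, 0, 0, 0, 0], [1, 0, 0, 0, 0, 0, 0]])

```text
clock: 11.65
position: [490.9, -4.9, 124.3]
ee_rot: [0.999, 0.037, 0.0, 0.0]
contact_force: [0.1, -0.5, -0.0]
gripper_width: 84.5
```

```bash
python3 - <<'E'
from h import *
print(tcp());g=get_image('top');print(block(g))
E
```

```text
{'t': 11.65, 'F': array([-176.5,   10.3]), 'z': np.float64(124.3), 'yawF': np.float64(0.1), 'f': array([ 0.1, -0.5, -0. ]), 'w': 84.5}
[(array([-117.4,   38.6]), np.float32(11.8), array([167.4, 191.3]), np.int32(2755))]
```

servo_tool(rows=[[1, 0, 0, 4, 0, 0, 0], [1, 0, 0, 4, 0, 0, 0], [1, 0, 0, 2.9, 0, 0, 0], [1, 0, 0, 0, 0, 0, 0], [1, 1.0, 0, 0, 0, 0, 0], [1, 0.8, 0, 0, 0, 0, 0], [1, 0.6, 0, 0, 0, 0, 0], [1, 0.6, 0, 0, 0, 0, 0], [1, 0.6, 0, 0, 0, 0, 0], [1, 0.6, 0, 0, 0, 0, 0], [1, 0.6, 0, 0, 0, 0, 0], [1, 0, 0, 0, 0, 0, 0]])

```text
clock: 12.9
position: [538.1, -2.3, 15.3]
ee_rot: [0.999, 0.036, -0.001, 0.0]
contact_force: [-2.0, -0.1, -0.0]
gripper_width: 85.3
```

```bash
python3 - <<'E'
from h import *
print(tcp());g=get_image('top');b=get_image('scene')
a=g['image'][130:280,210:410,::-1]; b=b['image'][160:310,150:350,::-1]
cv2.imwrite('pics/g.png',np.hstack([cv2.resize(x,(400,300),interpolation=cv2.INTER_CUBIC) for x in(a,b)]))
E
```

```text
{'t': 12.9, 'F': array([-129.3,    9.5]), 'z': np.float64(15.3), 'yawF': np.float64(-0.0), 'f': array([-2. , -0.1, -0. ]), 'w': 85.3}
```

View pics/g.png

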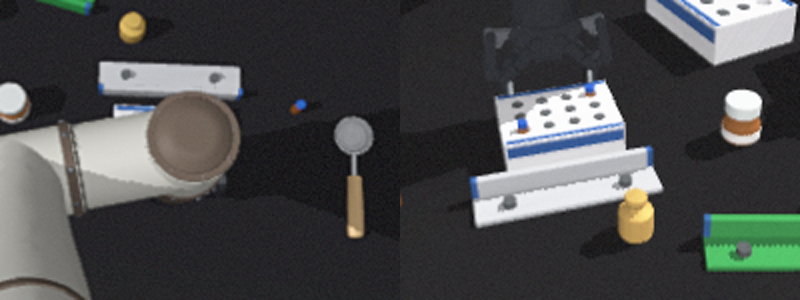

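The scene crop shows both open fingertips on the near side, with the block parallel and about 2 cm from the fence. I'll keep going and watch the force.

servo_tool(rows=[[1, 0.5, 0, 0, 0, 0, 0], [1, 0.5, 0, 0, 0, 0, 0], [1, 0.4, 0, 0, 0, 0, 0], [1, 0.3, 0, 0, 0, 0, 0], [1, 0.2, 0, 0, 0, 0, 0]])

```text
clock: 13.5
position: [557.3, -0.6, 15.2]
ee_rot: [0.999, 0.037, -0.0, 0.0]
contact_force: [-4.2, -0.5, 0.9]
gripper_width: 85.7
```

servo_tool(rows=[[1, 0.15, 0, 0, 0, 0, 0], [1, 0.15, 0, 0, 0, 0, 0]])

```text
clock: 13.7
position: [560.2, -0.4, 15.2]
ee_rot: [0.999, 0.037, -0.0, 0.0]
contact_force: [-3.1, 0.2, 0.6]
gripper_width: 85.1
```

servo_tool(rows=[[1, 0.15, 0, 0, 0, 0, 0], [1, 0.15, 0, 0, 0, 0, 0]])

```text
clock: 13.9
position: [562.5, -0.2, 15.1]
ee_rot: [0.999, 0.037, -0.001, 0.0]
contact_force: [-7.5, 1.9, 4.2]
gripper_width: 85.5
```

servo_tool(rows=[[1, 0.15, 0, 0, 0, 0, 0]])

```text
clock: 14.0
position: [562.5, -0.2, 15.1]
ee_rot: [0.999, 0.037, -0.003, 0.0]
contact_force: [-10.8, 1.6, 6.7]
gripper_width: 85.6
```

servo_tool(rows=[[1, 0.1, 0, 0, 0, 0, 0]])

```text
clock: 14.1
position: [562.4, -0.3, 15.1]
ee_rot: [0.999, 0.036, -0.004, 0.0]
contact_force: [-13.0, 1.8, 9.3]
gripper_width: 85.4
```

The block has stopped at the fence: the position no longer changes and the force is rising. I'll back straight off, rise and look.

servo_tool(rows=[[1, 0, 0, 0, 0, 0, 0], [1, -0.8, 0, 0, 0, 0, 0], [1, -2, 0, 0, 0, 0, 0], [1, -3, 0, 0, 0, 0, 0], [1, 0, 0, -4, 0, 0, 0], [1, 0, 0, -5, 0, 0, 0], [1, -1, -5, 0, 0, 0, 0], [1, -1, -5, 0, 0, 0, 0], [1, -1, -5, 0, 0, 0, 0], [1, -1, -5, 0, 0, 0, 0], [1, 0, 0, 0, 0, 0, 0]])

```text
clock: 15.2
position: [455.7, 194.9, 106.8]
ee_rot: [0.999, 0.041, 0.004, -0.002]
contact_force: [0.3, -0.9, 0.2]
gripper_width: 85.0
```

```bash
python3 - <<'E'
from h import *
print(tcp());g=get_image('top')
a=cv2.resize(g['image'][150:260,240:350,::-1],(400,400),interpolation=cv2.INTER_CUBIC); b=cv2.resize(get_image('scene')['image'][190:290,180:280,::-1],(400,400),interpolation=cv2.INTER_CUBIC)
cv2.imwrite('pics/i.png',np.hstack([a,b]))
E
```

```text
{'t': 15.2, 'F': array([-197. ,  212.2]), 'z': np.float64(106.8), 'yawF': np.float64(0.5), 'f': array([ 0.3, -0.9,  0.2]), 'w': 85.0}
```

View pics/i.png

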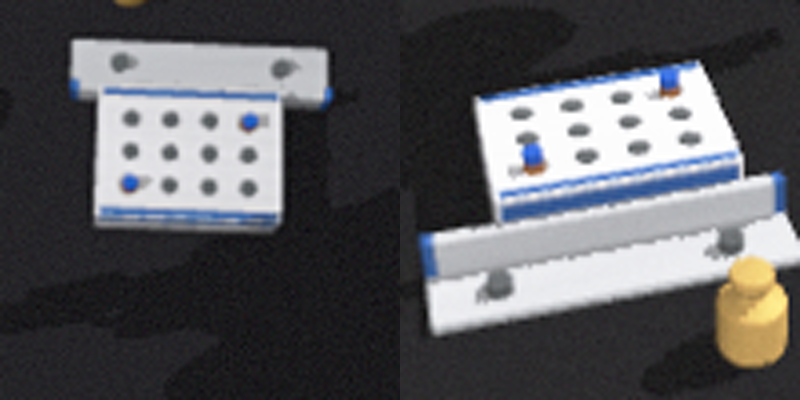

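The block looks flush against the fence, with both vials seated and the ends inside the fence. I'll check the angle and the position with numbers.

```bash
python3 - <<'E'
from h import *
g=get_image('top'); s=get_image('scene')
T=lambda x,y,z:toF(world(g,(240+x/3.636-.4,150+y/3.636-.4),z))
S=lambda x,y,z:toF(world(s,(180+(x-400)/4-.4,190+y/4-.4),z))
ang=lambda p,q:round(np.degrees(np.arctan2(-(p-q)[0],(p-q)[1])),2)
for n,p,q in [('top far edge',T(100,88,40),T(283,97,40)),('top near',T(95,219,40),T(279,227,40)),('top fence',T(71,95,26),T(330,105,26)),
 ('sc block fence-side',S(740,153,40),S(500,192,40)),('sc block rear',S(697,64,40),S(476,98,40)),('sc fence top rear',S(784,174,26),S(423,234,26))]:
    print(n,np.round(p,1),np.round(q,1),ang(p,q),'mid',np.round((p+q)/2,1))
# stripe/edge fits in top image
im=g['image'].astype(int); blue=(im[:,:,2]-im[:,:,0]>45)
ys,xs=np.nonzero(blue[160:225,266:320]); P=np.array([toF(world(g,(x+266,y+160),40)) for x,y in zip(xs,ys)])
for lo,hi in[(-30,10),(-110,-75)]:
    Q=P[(P[:,0]>lo)&(P[:,0]<hi)]; k=np.polyfit(Q[:,1],Q[:,0],1); print(len(Q),'stripe slope deg',round(np.degrees(np.arctan(-k[0])),2),k.round(2),Q[:,1].min(),Q[:,1].max())
E
```

```text
top far edge [-0.9 73.4] [ -2.7 -58.1] -0.79 mid [-1.8  7.6]
top near [-96.5  74. ] [-97.6 -55.6] -0.47 mid [-97.    9.2]
top fence [-3. 94.] [ -3.6 -94.6] -0.16 mid [-3.3 -0.3]
sc block fence-side [-6. 74.] [ -8.2 -52.6] -0.96 mid [-7.1 10.7]
sc block rear [-94.9  72.4] [-95.7 -55.4] -0.36 mid [-95.3   8.5]
sc fence top rear [ 0.4 96.5] [ -3.  -93.4] -1.03 mid [-1.3  1.5]
99 stripe slope deg -4.66 [ 0.08 -5.89] -51.76470858019671 68.43233660137108
112 stripe slope deg -0.13 [  0.   -91.24] -52.10364143526594 68.43259242432131
```

```bash
python3 -c "
from h import *
print(tcp()); print(job_done())"
```

```text
{'t': 15.4, 'F': array([-198. ,  205.9]), 'z': np.float64(105.6), 'yawF': np.float64(-0.0), 'f': array([-0.4, -0.7,  0.4]), 'w': 85.5}
the job is handed in; nothing more can be done
None
```

The block is flush against the fence with a long blue-striped side facing it, and I handed the job in at 15.4 s. No verdict is reported.

**What I did:**
- I turned the block about 69° with two fingertip pushes, first on the far right corner, then on the near left corner.
- With the block clear of the fence, I slid it about 40 mm to the right by pushing its left end. After that its centre was about 89 mm from the fence face and about 2° out of line.
- I then pushed it square onto the fence with the open fingertips until it stopped, at about 13 N. After that I backed off and moved the arm away.

**Last checks from the images:**
- **Alignment:** the block is parallel to the fence within about 0.7°. Its far edge matches the fence face to within the calibration error.
- **Position:** its centre is about 9 mm left of the fence's middle, so neither end sticks out.
- **Vials and release:** both vials are in their wells, and nothing touches the gripper.
- **Surroundings:** the weight was unmoved in the last picture. The jar, vial_c and scoop were unmoved in the last picture that showed them, before the final push. I did not look at the reagent bottle again, but the arm never worked near it at bench height.

**Checks that disagreed:**
- An automatic line fit to the fence-side stripe gave -4.7°, over the 2.9° limit. I set it aside as most likely picking up the blue vial cap. The other four edge readings and the other stripe's fit (-0.1°) all gave under 1°.
- In the scene view, the block's fence-side edge read about 6 mm short of the fence edge, which would exceed the 5 mm gap limit. The top view and the contact force both indicate it is touching.

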